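Tuck the pad spring into a brake caliper and hold it flat for the second pin

ROBOT

A 6-joint arm with a two-finger parallel gripper is mounted at the origin on the work surface. World frame = base frame: x ahead of the robot, y to its left, z up, the work surface at z = 0. Lengths are in mm, angles in rad, forces in N, time in s.
With the tool pointing down it reaches from about 350 to 875 mm from the base axis. Payload 4.2 kg.
Tool frame: the origin (TCP) lies midway between the tips of the shut fingers; the grasp point (between the pads) lies 19 mm behind it; z points along the fingers, y is the direction in which the jaws open and shut (so a half turn about z gives the same grasp; the last joint's range is limited). The gripper opens to 85 mm and grips with 20 to 120 N. Pads are 22 mm wide; open, the fingers measure 114 mm over their backs; the gripper's body (76 mm by 85 mm) begins 54 mm behind the grasp point. The pads swing forward as they close: fully open they stand 13 mm farther back than shut.
Start: joints at [-0.881, 0.385, 0.008, 0, -1.194, -0.259], TCP at [261.011, -567.867, 231.312] pointing down, gripper open.
Joint ranges: [-3.14, 3.14], [-1.21, 2.06], [-1.07, 1.41], [-3.16, 2.05], [-2.99, -0.16], [-3.1, 3.1]. Speed limits (rad/s): [2.79, 2.79, 3.14, 3.14, 3.14, 3.14].

INTERFACE

Orientations are given as a unit quaternion [x, y, z, w].
In Python, from bench import arm gives the robot as it stands. The module is installed in compiled form; this text tells all that it offers.
- The arm moves only by the tool drive_tool, never from a script. Its argument "increments" is a list of rows, each a list of 2 entries, a list of its own where there are three numbers: the shift along the world's x, y, z in mm, then the turn about the world's z in degrees. A call has 1 to 12 rows; each row is the pose to reach, as a shift and turn from the pose measured when the call began; what a row does not reach only later rows make up. A row lasts 1/10 s, in which the tool goes at most 50 mm and 8.59 degrees, less where a joint would pass 70% of its speed; a pose out of reach is approached as far as the arm can. A call with a gripper value outside its range is refused whole. "grip" is the gripper's target within -1 to 1 (shut at 1, half-way at 0, fully open at -1), set as the call begins (left out, the last holds). The fingers move at their own pace and stop on an object; the grip force is fixed at half the most. Time passes only in rows, so rows that repeat a pose let the fingers close. It gives the time, the measured TCP pose, the force and the opening at its end, in the units of the state.
- arm.read_state(): the state, without advancing time (a new reading comes with each control period).
- arm.get_image(name): name is "scene" or "top"; returns a dict with "img" (420x560x3 uint8, red, green, blue), "range_z" (420x560 float32, mm along the optical axis (not along the pixel's ray), 0 where there is no reading), "fx", "fy", "cx", "cy" (pixels), "rvec" (rotation vector, rad) and "tvec" (3), from world to camera coordinates, as OpenCV has them. Camera axes: x right, y down, z forward; pixel columns grow to the right and rows downward; lengths in mm; the calibration is good to about 2 mm. A picture is of the moment at which its call begins.
- arm.job_done(): hands the job in, once; it reports no verdict.
The state is a dict: "clock": time; "joints": joint angles; "joint_vel": joint speeds; "joint_efforts": joint torques, N m; "position": TCP position; "ee_rot": TCP orientation; "contact_force": force on the tool from outside, world axes, zero at the start; "wrist_torque": the same for the moment, N m; "gripper_width": finger opening in mm.
Only numpy, scipy, OpenCV 4.12 (cv2) and the standard library are available. Lean on these libraries where they do the work, as an engineer would, in place of code of your own. Each camera call takes 0.05 s, during which the arm holds its last target. There are 200 camera calls.

TASK

Pick up the steel pad spring from the black mat, slide one of its tongues under the pad pin already fitted across the window of the red brake caliper, and press the spring down flat on the two brake pads, square and centred between that pin and the empty pin holes, so that a workmate could push the second pin in over the other tongue. Do it without lifting or shoving the caliper or working the fitted pin sideways, leave everything else on the bench where it is, and finish while still holding the spring pressed down flat: do not let go.

Things in the scene. Friction and masses are not known exactly. Their poses are not given: they have to be found in the camera images.
- spring: Pad spring, a stamped bright steel plate 92 (x) x 62 x 18 mm, 84 g, both ends alike, lying rib up on the black mat. Origin: centre of the plate's underside; x along it, z up. Plate 2 mm thick (z 0 to 2): middle 44 (x) x 40 mm, at each end a tongue 26 mm wide reaching x = +-46 mm; its last 7 mm slopes down as a lead-in, the edge 2 mm lower
- rib (a point): Middle of the top of the spring's rib (spring x 0, y 0, z 18 mm), axes as the spring's. The rib is the straight-sided box to grip it by: 40 mm long (x +-20), 18 mm wide (y +-9), standing 16 mm above the plate
- wing (a point): Hinge line of one of the spring's two springy wings (spring x 0, y 20, z 1 mm; the other at y -20). Each wing, 16 mm wide (x +-8) and 13 mm long, slopes down and out at 30 degrees to y = +-31 mm, 6 mm below the plate. They carry the spring 6 mm clear of the mat and fold up level when it is pressed on the pads
- caliper: Red brake caliper, 244 (x) x 162 x 92 mm (bolt heads to 98), about 3 kg, loose, standing with its pad window on top. Origin: centre of its underside, z up, x along it towards the end with the fitted pin. Window: 140 mm long (x +-70), 76 mm wide (y +-38), rim at z = 92 mm. Two brake pads stand in it along x, fixed
- seat (a point): Middle of the window at the height of the pad tops (caliper x 0, y 0, z 72 mm), axes as the caliper's. The spring's origin belongs here: plate flat on the linings, each tongue 10 mm beyond its pin's axis. Fully down the spring pushes back with about 8 N; the wings touch first about 6 mm higher, with 1 to 2 N. Let go, it springs up
- pads (a point): Top of one pad (caliper x 0, y 25, z 72 mm); the other mirrors it at y -25. Tops level at z = 72: dark lining at |y| 14 to 25, x +-60; steel backing plate at |y| 25 to 30 mm, on which the wings bear, with two pin eyes rising to z = 91 at |x| 30.5 to 41.5. Between the pads (|y| below 14) it is empty (disc slot)
- pin_mid (a point): Middle of the fitted pad pin (caliper x 36, y 0, z 82.5 mm): a 7 mm steel rod across the window along y, in view between y = -38 and 38 mm; its underside is at z = 79 mm, 7 mm above the pad tops
- holes (a point): Midway between the empty holes for the second pin, which are in the window's walls and the pad eyes (caliper x -36, y 0, z 82.5 mm; axis along y)
- pad_pin (a joint): How far the fitted pin has been shifted along its own length, along the caliper's y (m): 0 at the start; friction of about 8 N keeps it
- mat: Flat black rubber mat 260 (x) x 210 (y) x 3 mm fixed on the bench; origin at the centre of its underside
- pin2: The second pad pin, steel, 7 mm thick, 148 mm long along its x, lying at one long edge of the mat, origin under its middle; not to be used
- dust_ring: Grey ring 42 mm across, 6 mm high, lying on the mat; origin under its centre; bystander
- seal: Rubber seal ring 58 mm across, 6 mm high, on the bench beyond; bystander
- piston: Steel piston, an open cup 40 mm across, 32 mm high; bystander
- pot: White grease pot 38 mm across, 53 mm high, red on top; bystander
- spray: Red and silver spray can 65 mm across, 220 mm high; bystander
- brush: Yellow-handled brush 180 mm long lying on the bench; bystander
Mind the look-alikes: they are no part of the job. Leave any brown, green or yellow look-alike of the spring alone.

How it is judged:
By the outcome, as a careful person would: the job done as asked, in the order asked, and still so for the second after the job is handed in, while the arm keeps its last pose, push and grip.
It also fails if it takes over 38 s, if anything falls off the work surface, if the arm or the gripper's body presses on something with over 40 N, if the wrist force passes 120 N, or if a joint passes its speed limit or range.

## Working session

There is one attempt and no reset: what is moved stays moved. The work goes in short steps, Python scripts to look and compute and a tool call to move; the robot and the scene stay as the last step left them, time stands still between calls to the robot, and variables do not carry over. Pictures are saved under pics/ and viewed, about 8 in all and at most 12, crops included, and the job is handed in when it is done.

Besides the shell and the picture viewer there is one more tool, called after "Emit:" as name(argument=value, ...), one argument or row to a line, values as JSON. drive_tool: Moves the arm, as the interface text tells. Its arguments: {"type":"object","properties":{"increments":{"type":"array","items":{"type":"array"}},"grip":{"type":"number"}},"required":["increments"]}

```bash
mkdir -p pics; cat > h.py <<'E'
import numpy as np, cv2
from bench import arm
def shot(n):
    d=arm.get_image(n); d['R']=cv2.Rodrigues(np.array(d['rvec'],float))[0]; d['t']=np.array(d['tvec'],float).ravel(); return d
def cloud(d):
    z=d['range_z'].astype(float); v,u=np.mgrid[:z.shape[0],:z.shape[1]]
    P=np.stack([(u-d['cx'])/d['fx']*z,(v-d['cy'])/d['fy']*z,z],-1)
    W=(P-d['t'])@d['R']; W[z==0]=np.nan; return W
def pix(d,p):
    c=d['R']@np.array(p,float)+d['t']; return c[0]/c[2]*d['fx']+d['cx'],c[1]/c[2]*d['fy']+d['cy']
def plane(d,u,v,z):
    r=d['R'].T@np.array([(u-d['cx'])/d['fx'],(v-d['cy'])/d['fy'],1]); o=-d['R'].T@d['t']; return o+r*(z-o[2])/r[2]
def save(d,fn,box=None,s=1):
    im=d['img'][:,:,::-1]
    if box: im=im[box[1]:box[3],box[0]:box[2]]
    cv2.imwrite('pics/'+fn,cv2.resize(im,None,fx=s,fy=s,interpolation=cv2.INTER_CUBIC))
E
python3 - <<'E'
from h import *
for n in('scene','top'):
    d=shot(n); save(d,n+'0.png'); np.savez(n+'0.npz',**d); print(n,-d['R'].T@d['t'],d['R'][2],d['fx'])
print(arm.read_state())
E
```

```text
scene [1324.61131774   77.16471417  884.56579195] [-0.68894159 -0.07873392 -0.7205279 ] 388.09429679048463
top [ 339.53086257   -4.57484609 1835.80830595] [ 0.11028893 -0.00459055 -0.99388897] 544.2970540633646
{'clock': 0.1, 'joints': array([-8.81442100e-01,  3.85454940e-01,  6.74712632e-03, -4.04835082e-04,
       -1.19400078e+00, -2.58610558e-01]), 'joint_vel': array([-0.00042593, -0.00046045,  0.00417416,  0.00038041, -0.00036626,
        0.00053532]), 'joint_efforts': array([-2.53028538e-04, -3.93318272e+01,  1.88929653e+01,  4.19802457e+00,
       -2.61313777e-03, -7.41874231e-06]), 'position': array([ 260.75939398, -567.42544321,  230.34436005]), 'ee_rot': array([-2.13637652e-01,  9.76912485e-01,  9.36603829e-04, -2.69006731e-04]), 'contact_force': array([0.08686246, 0.30254115, 0.09829789]), 'wrist_torque': array([ 0.03353548,  0.03942066, -0.04348477]), 'gripper_width': 85.07804885036593}
```

View pics/scene0.png

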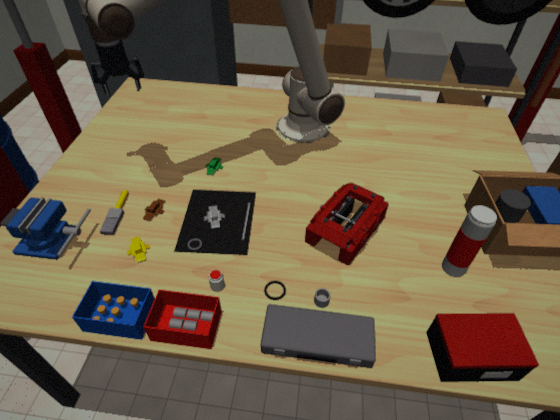

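View pics/top0.png

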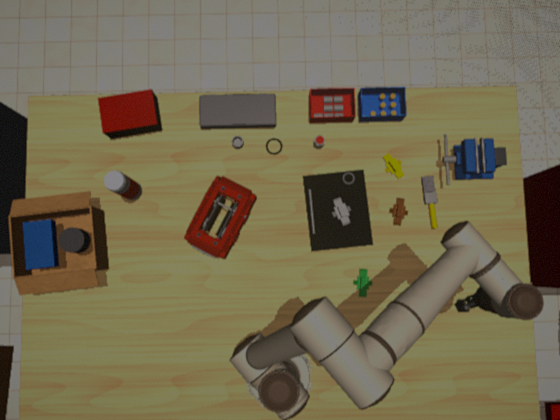

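The bright steel spring on the black mat is at scene (213,215) and top (342,211). The look-alikes are brown (153,209), green (214,166) and yellow (139,248) in the scene view; only the bright one lies on the mat. The caliper is at scene (347,221) and top (221,217). Next I'll take enlarged crops.

```bash
python3 - <<'E'
from h import *
a=dict(np.load('scene0.npz'));b=dict(np.load('top0.npz'))
def cr(d,box,s):
    im=d['img'][box[1]:box[3],box[0]:box[2],::-1]; return cv2.resize(im,None,fx=s,fy=s,interpolation=cv2.INTER_CUBIC)
A=[cr(a,(300,175,395,265),4),cr(a,(170,185,265,260),4)]
B=[cr(b,(175,170,265,265),4),cr(b,(300,165,380,255),4)]
def row(L):
    H=max(i.shape[0] for i in L); return np.hstack([cv2.copyMakeBorder(i,0,H-i.shape[0],0,0,0) for i in L])
cv2.imwrite('pics/c_scene.png',cv2.convertScaleAbs(row(A),alpha=1.6)); cv2.imwrite('pics/c_top.png',cv2.convertScaleAbs(row(B),alpha=1.6))
for d,bx in((a,(170,185,265,260)),(b,(300,165,380,255))):
    W=cloud(d)[bx[1]:bx[3],bx[0]:bx[2]]; z=W[...,2]; print(np.nanpercentile(z,[5,25,50,75,95,99]))
    m=z>15; print(W[m].mean(0),m.sum(),np.nanmax(z))
E
```

```text
[-1.71212931  0.61177787  2.34745907  4.10199868  8.51831683 13.71655168]
[ 540.38383738 -222.89839727   27.03276821] 60 30.826255538614877
[-5.32628262 -0.62307622  2.77957415  6.30899075 12.17991838 20.91024453]
[ 546.79897434 -221.74386258   21.44948942] 168 37.92608402800757
```

View pics/c_scene.png

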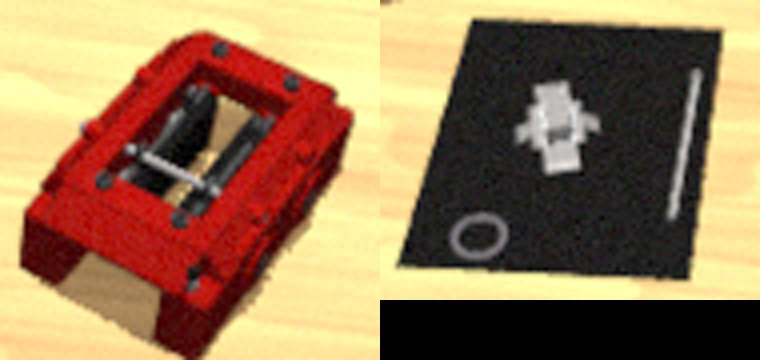

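View pics/c_top.png

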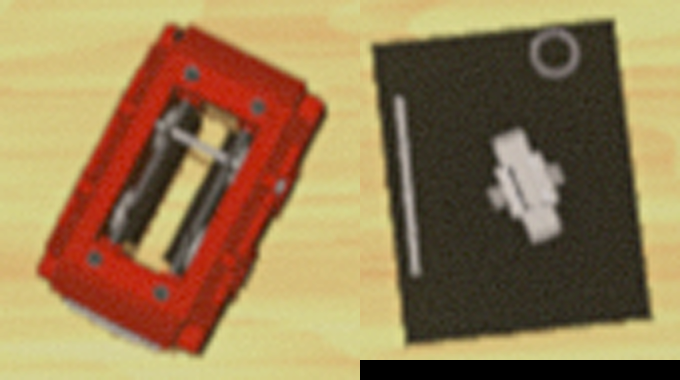

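```bash
cat > fit.py <<'E'
from h import *
from scipy.optimize import minimize, least_squares
def Rz(a): c,s=np.cos(a),np.sin(a); return np.array([[c,-s,0],[s,c,0],[0,0,1]])
def box(x0,x1,y0,y1,z0,z1): return np.array([[x,y,z] for x in(x0,x1) for y in(y0,y1) for z in(z0,z1)],float)
def quad(p): return np.array(p,float)
PARTS=[box(-22,22,-20,20,0,2),box(-39,39,-13,13,0,2),box(-20,20,-9,9,2,18)]
for s in(1,-1):
    PARTS.append(np.vstack([[[s*39,y,z] for y in(-13,13) for z in(0,2)],[[s*46,y,z] for y in(-13,13) for z in(-2,0)]]))
    PARTS.append(np.array([[x,s*y,z] for x in(-8,8) for y,z in((20,2),(20,0),(31,-5),(31,-6))],float))
def render(d,pose,bx,z,ss=8,parts=PARTS):
    x,y,a=pose; h,w=bx[3]-bx[1],bx[2]-bx[0]; M=np.zeros((h*ss,w*ss),np.uint8)
    for P in parts:
        W=P@Rz(a).T+[x,y,z]; q=np.array([pix(d,p) for p in W])
        q=((q-[bx[0],bx[1]]+.5)*ss-.5)
        cv2.fillConvexPoly(M,cv2.convexHull(np.round(q*16).astype(np.int32)),255,shift=4)
    return cv2.resize(M,(w,h),interpolation=cv2.INTER_AREA).astype(float)/255
E
python3 - <<'E'
from fit import *
S={n:dict(np.load(n+'0.npz')) for n in('scene','top')}
bx={'scene':(193,198,240,234),'top':(318,190,368,235)}
tgt={}
for n,d in S.items():
    b=bx[n]; g=d['img'][b[1]:b[3],b[0]:b[2]].astype(float).mean(2); lo=np.median(g); hi=np.percentile(g,97)
    tgt[n]=np.clip((g-lo-.15*(hi-lo))/(.5*(hi-lo)),0,1)
def cost(p,names,z=9):
    return sum(((render(S[n],(p[0],p[1],p[2]/50),bx[n],z)-tgt[n])**2).sum() for n in names)
for names in(['scene'],['top'],['scene','top']):
    best=None
    for a in(.2,.45,-.2):
        r=minimize(cost,[543,-222,a*50],args=(names,),method='Nelder-Mead',options=dict(initial_simplex=[[543,-222,a*50],[553,-222,a*50],[543,-212,a*50],[543,-222,a*50+8]]))
        if best is None or r.fun<best.fun: best=r
    print('spring',names,best.x[:2],np.degrees(best.x[2]/50),best.fun)
# caliper
off={'scene':(300,175),'top':(175,170)}
bolts={'scene':[(104,181),(180,219),(221,49),(291,82)],'top':[(191,74),(257,106),(94,259),(160,293)]}
obs={}
for n,d in S.items():
    r=d['img'][...,0].astype(float); L=[]
    for U,V in bolts[n]:
        u,v=(U+.5)/4-.5+off[n][0],(V+.5)/4-.5+off[n][1]; iu,iv=int(round(u)),int(round(v))
        for _ in range(3):
            k=r[iv-3:iv+4,iu-3:iu+4]; w=np.clip(np.percentile(k,70)-k-15,0,None); yy,xx=np.mgrid[-3:4,-3:4]
            w=w*(xx**2+yy**2<=10); cu,cv_=iu+(w*xx).sum()/w.sum(),iv+(w*yy).sum()/w.sum(); iu,iv=int(round(cu)),int(round(cv_))
        L.append((cu,cv_))
    obs[n]=np.array(L); print(n,np.round(obs[n],2).tolist())
sg=[(1,1),(1,-1),(-1,1),(-1,-1)]
def assign(n,pose,a,b,z):
    M=np.array([pix(S[n],Rz(pose[2])@[s*a,t*b,z]+[pose[0],pose[1],0]) for s,t in sg])
    D=np.linalg.norm(M[:,None]-obs[n][None],axis=2); j=D.argmin(1); return M-obs[n][j]
def res(p,names): return np.concatenate([assign(n,(p[0],p[1],p[2]),p[3],p[4],96).ravel() for n in names])
c=plane(S['top'],175+175.5/4,170+183/4,96); print('c0',c)
for names in(['scene'],['top'],['scene','top']):
    r=least_squares(res,[c[0],c[1],-.45,100,50],args=(names,),x_scale=[1,1,.02,1,1])
    print('cal',names,np.round(r.x,2),np.degrees(r.x[2]),np.round(r.fun,2))
E
```

```text
spring ['scene'] [ 539.47090873 -224.35330674] 20.077709725703166 5.601381265041987
spring ['top'] [ 541.57736017 -224.94745131] 19.76352003144336 20.8445909218202
spring ['scene', 'top'] [ 540.27751113 -224.65117528] 19.83671638339608 30.98994353304179
scene [[326.03, 219.07], [344.99, 228.6], [354.41, 187.04], [372.44, 195.48]]
top [[222.51, 188.17], [239.1, 196.36], [198.25, 234.18], [214.73, 242.88]]
c0 [524.70947143 179.24767272  96.        ]
cal ['scene'] [ 5.2577e+02  1.8055e+02 -5.0000e-01  8.1600e+01  3.0030e+01] -28.446596166228048 [-0.01  0.13  0.03 -0.12 -0.03 -0.06  0.01  0.05]
cal ['top'] [ 5.2622e+02  1.7980e+02 -4.9000e-01  8.3920e+01  3.0000e+01] -28.324760049879078 [ 0.06 -0.09 -0.06  0.09 -0.06  0.09  0.06 -0.09]
cal ['scene', 'top'] [ 5.2596e+02  1.8025e+02 -4.9000e-01  8.2940e+01  3.0010e+01] -28.297910392363292 [-0.29  0.49 -0.28  0.26  0.01 -0.33  0.06 -0.17 -0.24  0.25 -0.34  0.43
 -0.05 -0.09  0.08 -0.27]
```

The scene confirms the bright spring. It lies at about (540.3, -224.6) with yaw 19.9°. The caliper is at (526, 180.2) with yaw -28.3°, fitted pin towards the camera. I'll move above the spring now.

Emit:
drive_tool(
  increments=[
    [[279.5,342.8,0],-4.8],
    [[279.5,342.8,0],-4.8],
    [[279.5,342.8,0],-4.8],
    [[279.5,342.8,0],-4.8],
    [[279.5,342.8,0],-4.8],
    [[279.5,342.8,0],-4.8],
    [[279.5,342.8,-40],-4.8],
    [[279.5,342.8,-80],-4.8],
    [[279.5,342.8,-120],-4.8],
    [[279.5,342.8,-140],-4.8],
    [[279.5,342.8,-140],-4.8],
    [[279.5,342.8,-140],-4.8],
  ],
  grip=-1,
)

```text
clock: 1.3
position: [539.2, -224.0, 88.2]
ee_rot: [-0.173, 0.985, 0.002, -0.003]
contact_force: [-0.6, -0.6, 0.5]
gripper_width: 85.2
```

Emit:
drive_tool(
  increments=[
    [[1,-0.6,-30],0],
    [[1,-0.6,-55],0],
    [[1,-0.6,-68],0],
    [[1,-0.6,-74],0],
    [[1,-0.6,-74],0],
    [[1,-0.6,-74],0],
  ],
)

```text
clock: 1.9
position: [541.3, -225.2, 15.8]
ee_rot: [-0.173, 0.985, 0.001, -0.001]
contact_force: [-0.6, 0.4, 0.9]
gripper_width: 85.3
```

```bash
python3 - <<'E'
from h import *
s=arm.read_state(); print(s['position'],s['ee_rot'],s['contact_force'])
d=shot('scene'); save(d,'pre.png',(185,175,245,240),9)
E
```

```text
[ 541.29474544 -225.18863973   15.79888351] [-0.1731838   0.98488786  0.00107248 -0.00145742] [-0.60382182  0.38423338  0.87828141]
```

View pics/pre.png

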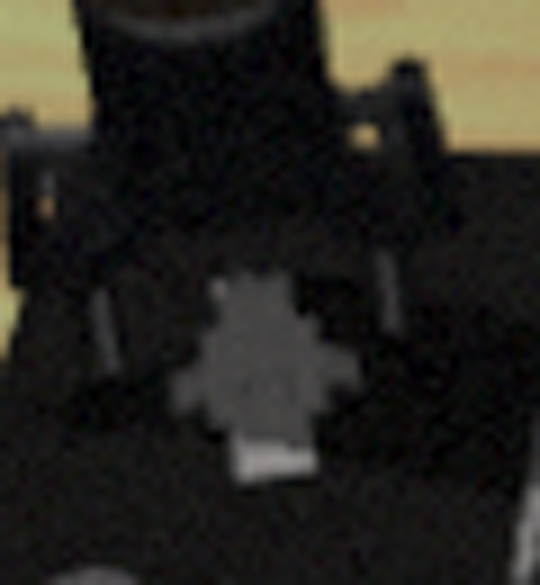

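Fingers straddle the spring, at crop (105,330) and (388,290), with the spring near (265,365). Closing now.

Emit:
drive_tool(
  increments=[
    [[0,0,-1.5],0],
    [[0,0,-1.5],0],
    [[0,0,-1.5],0],
    [[0,0,-1.5],0],
    [[0,0,-1.5],0],
    [[0,0,-1.5],0],
    [[0,0,-1.5],0],
    [[0,0,-1.5],0],
  ],
  grip=1,
)

```text
clock: 2.75
position: [541.3, -225.0, 14.4]
ee_rot: [-0.173, 0.985, 0.001, -0.001]
contact_force: [-0.5, 0.3, 1.2]
gripper_width: 16.5
```

Emit:
drive_tool(
  increments=[
    [[0,0,0],0],
    [[0,0,0],0],
    [[0,0,0],0],
    [[0,0,20],0],
    [[0,0,50],0],
    [[0,0,100],0],
    [[0,0,136],0],
    [[0,0,136],0],
    [[0,0,136],0],
  ],
)

```text
clock: 3.65
position: [541.3, -224.9, 150.9]
ee_rot: [-0.173, 0.985, 0.001, -0.001]
contact_force: [-0.8, 0.5, -1.1]
gripper_width: 16.3
```

Emit:
drive_tool(
  increments=[
    [[-31,413.6,5],-48.2],
    [[-31,413.6,5],-48.2],
    [[-31,413.6,5],-48.2],
    [[-31,413.6,5],-48.2],
    [[-31,413.6,5],-48.2],
    [[-31,413.6,5],-48.2],
    [[-31,413.6,5],-48.2],
    [[-31,413.6,5],-48.2],
    [[-31,413.6,5],-48.2],
    [[-31,413.6,5],-48.2],
    [[-31,413.6,5],-48.2],
    [[-31,413.6,5],-48.2],
  ],
)

```text
clock: 4.85
position: [509.5, 187.6, 154.4]
ee_rot: [0.245, 0.97, 0.0, -0.001]
contact_force: [-0.0, -0.0, -0.4]
gripper_width: 16.3
```

```bash
python3 - <<'E'
from h import *
s=arm.read_state(); print(s['clock'],s['position'],s['ee_rot'],s['contact_force'],s['gripper_width'])
d=shot('scene'); save(d,'over.png',(300,135,395,265),4.5); np.savez('over.npz',**d)
E
```

```text
4.85 [509.47614631 187.58533632 154.41791482] [ 2.44664428e-01  9.69607054e-01  9.02977364e-05 -1.21231237e-03] [-0.02747147 -0.01530862 -0.38562007] 16.335144058740624
```

View pics/over.png

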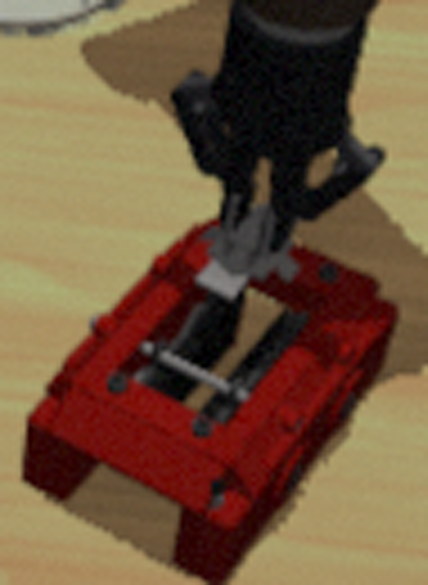

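```bash
cat > held.py <<'E'
from fit import *
def seg(d,bx):
    im=d['img'][bx[1]:bx[3],bx[0]:bx[2]].astype(float); return im
def outline(d,pose,z,bx,s,color=(0,255,0),im=None):
    x,y,a=pose
    if im is None: im=cv2.convertScaleAbs(cv2.resize(d['img'][bx[1]:bx[3],bx[0]:bx[2],::-1],None,fx=s,fy=s,interpolation=cv2.INTER_CUBIC),alpha=1.7)
    for P in PARTS:
        q=np.array([pix(d,p) for p in P@Rz(a).T+[x,y,z]]); q=(q-[bx[0],bx[1]]+.5)*s-.5
        cv2.polylines(im,[cv2.convexHull(np.round(q).astype(np.int32))],True,color,1)
    return im
E
python3 - <<'E'
from held import *
d=dict(np.load('over.npz')); bx=(335,172,375,205)
im=seg(d,bx); 
p=(509.5,187.6,np.radians(-28.3)); o=outline(d,p,149,bx,18)
cv2.imwrite('pics/ov1.png',o)
E
```

```text
(no output)
```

View pics/ov1.png

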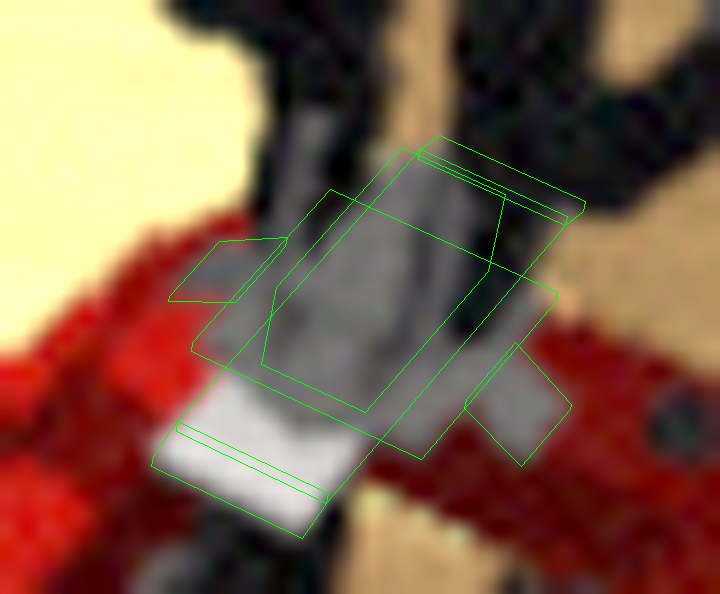

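Emit:
drive_tool(
  increments=[
    [[0.5,1,-20],0],
    [[0.5,1,-40],0],
    [[0.5,1,-55],0],
    [[0.5,1,-62],0],
    [[0.5,1,-66],0],
    [[0.5,1,-66],0],
    [[0.5,1,-66],0],
  ],
)

```text
clock: 5.6
position: [510.8, 188.3, 89.5]
ee_rot: [0.245, 0.969, 0.001, -0.0]
contact_force: [-0.1, -1.2, -0.4]
gripper_width: 16.3
```

```bash
python3 - <<'E'
from held import *
s=arm.read_state(); p=s['position']; print(p,s['ee_rot'],s['contact_force'],s['gripper_width'])
d=shot('scene'); bx=(325,170,375,225)
o=outline(d,(p[0],p[1],np.radians(-28.3)),p[2]-5.4,bx,11)
# caliper rim + pin
for pts in([[70,38,92],[70,-38,92],[-70,-38,92],[-70,38,92]],[[36,-38,82.5],[36,38,82.5]]):
    q=np.array([pix(d,Rz(np.radians(-28.3))@np.array(c,float)+[526,180.2,0]) for c in pts]); q=(q-[bx[0],bx[1]]+.5)*11
    cv2.polylines(o,[np.round(q).astype(np.int32)],True,(255,255,0),1)
cv2.imwrite('pics/ov2.png',o)
E
```

```text
[510.80185645 188.34663169  89.50931954] [ 2.45104559e-01  9.69496175e-01  8.69751774e-04 -4.06606946e-04] [-0.06599484 -1.20462012 -0.43629876] 16.346688913585545
```

View pics/ov2.png

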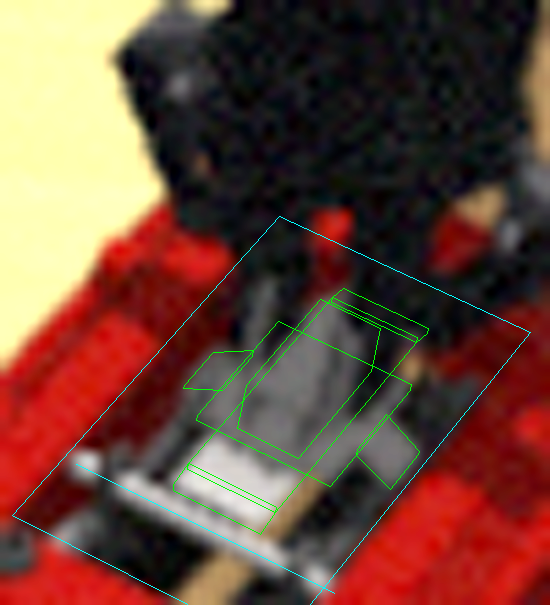

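The spring outline matches and the tongue edge is just short of the pin. Lowering onto the pads.

Emit:
drive_tool(
  increments=[
    [[-0.7,0.3,-4],0],
    [[-0.7,0.3,-6],0],
    [[-0.7,0.3,-8],0],
    [[-0.7,0.3,-9.5],0],
    [[-0.7,0.3,-10.5],0],
    [[-0.7,0.3,-10.5],0],
    [[-0.7,0.3,-10.5],0],
  ],
)

```text
clock: 6.35
position: [510.7, 189.2, 79.7]
ee_rot: [0.245, 0.97, 0.002, 0.0]
contact_force: [-0.6, 0.5, 4.5]
gripper_width: 16.6
```

Emit:
drive_tool(
  increments=[
    [[0,-0.3,-0.8],0],
    [[1.5,-1.2,-0.8],0],
    [[3,-2.1,-0.8],0],
    [[4.6,-3,-0.8],0],
    [[6.2,-3.9,-0.8],0],
    [[7.8,-4.8,-0.8],0],
    [[7.8,-4.8,-0.8],0],
  ],
)

```text
clock: 7.05
position: [518.3, 184.2, 78.9]
ee_rot: [0.245, 0.97, 0.001, 0.0]
contact_force: [-2.0, -0.1, 5.0]
gripper_width: 16.2
```

Emit:
drive_tool(
  increments=[
    [[1.5,-0.8,0],0],
    [[3,-1.6,0],0],
    [[4.5,-2.4,0],0],
    [[6,-3.2,0],0],
    [[7.5,-4,0],0],
    [[7.5,-4,0],0],
    [[7.5,-4,0],0],
  ],
)

```text
clock: 7.75
position: [525.5, 180.0, 78.9]
ee_rot: [0.245, 0.97, 0.001, -0.0]
contact_force: [-1.8, 0.9, 4.7]
gripper_width: 16.2
```

```bash
cat > chk.py <<'E'
import sys
from held import *
s=arm.read_state(); p=s['position']; print(s['clock'],p,s['ee_rot'],s['contact_force'],s['wrist_torque'],s['gripper_width'])
d=shot('scene'); bx=(320,172,382,240); np.savez(sys.argv[1]+'.npz',**d)
s=8.5
raw=cv2.convertScaleAbs(cv2.resize(d['img'][bx[1]:bx[3],bx[0]:bx[2],::-1],None,fx=s,fy=s,interpolation=cv2.INTER_CUBIC),alpha=1.7)[:,:400]
# bolts near the pin end, vs. start
r=d['img'][...,0].astype(float); r0=np.load('scene0.npz')['img'][...,0].astype(float)
yy,xx=np.mgrid[-3:4,-3:4]
for u,v in((326,219),(345,229),(372,195)):
    o=[]
    for im in(r0,r):
        k=im[v-3:v+4,u-3:u+4]; w=np.clip(np.percentile(k,70)-k-15,0,None)*(xx**2+yy**2<=10); o+=[(w*xx).sum()/w.sum(),(w*yy).sum()/w.sum()]
    print('bolt shift px',np.round([o[2]-o[0],o[3]-o[1]],2))
o=outline(d,(p[0],p[1],np.radians(-28.3)),p[2]-5.4,bx,s)[:,:400]
for pts in([[70,38,92],[70,-38,92],[-70,-38,92],[-70,38,92]],[[36,-38,82.5],[36,38,82.5]]):
    q=np.array([pix(d,Rz(np.radians(-28.3))@np.array(c,float)+[526,180.2,0]) for c in pts]); q=(q-[bx[0],bx[1]]+.5)*s
    cv2.polylines(o,[np.round(q).astype(np.int32)],True,(255,255,0),1)
cv2.imwrite('pics/'+sys.argv[1]+'.png',np.hstack([raw,o]))
E
python3 chk.py ov3
```

```text
7.75 [525.52057355 179.98540642  78.94390737] [ 2.45039267e-01  9.69512522e-01  1.05996049e-03 -3.22497727e-04] [-1.80136889  0.91870425  4.73885627] [0.16836349 0.53060504 0.02995482] 16.2455011706856
bolt shift px [-0.04  0.02]
bolt shift px [-0.02 -0.05]
bolt shift px [-1.58  1.08]
```

View pics/ov3.png

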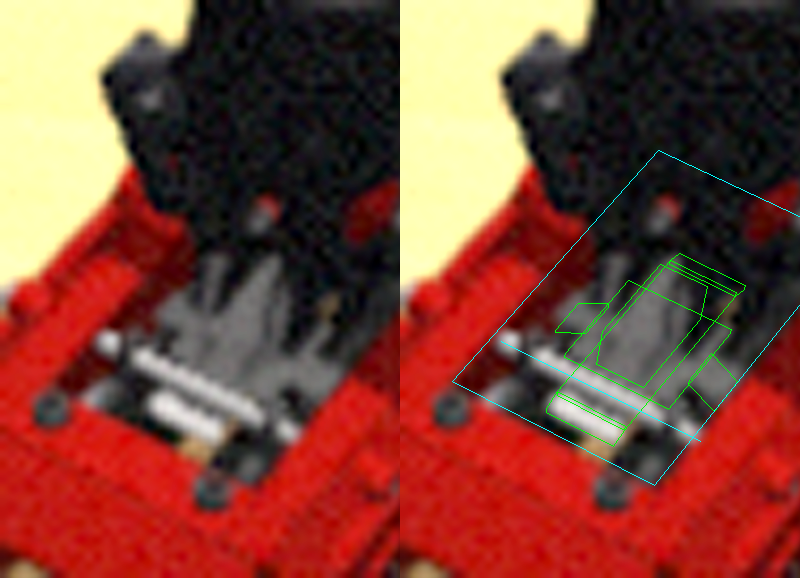

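Emit:
drive_tool(
  increments=[
    [[0.4,0.1,-0.6],0],
    [[0.4,0.1,-1.2],0],
    [[0.4,0.1,-1.6],0],
    [[0.4,0.1,-1.6],0],
    [[0.4,0.1,-1.6],0],
  ],
)

```text
clock: 8.3
position: [525.7, 180.0, 77.8]
ee_rot: [0.245, 0.97, 0.001, -0.0]
contact_force: [-2.4, 0.8, 6.9]
gripper_width: 16.4
```

Emit:
drive_tool(
  increments=[
    [[0.3,0.1,-0.5],0],
    [[0.3,0.1,-1],0],
    [[0.3,0.1,-1.5],0],
    [[0.3,0.1,-1.5],0],
  ],
)

```text
clock: 8.7
position: [525.8, 180.0, 77.5]
ee_rot: [0.245, 0.97, 0.001, -0.001]
contact_force: [-3.6, 0.1, 10.6]
gripper_width: 16.3
```

Emit:
drive_tool(
  increments=[
    [[0.1,0.1,-1],0],
    [[0.1,0.1,-2],0],
    [[0.1,0.1,-2],0],
    [[0.1,0.1,-2],0],
    [[0.1,0.1,-2],0],
  ],
)

```text
clock: 9.2
position: [525.8, 180.0, 77.5]
ee_rot: [0.245, 0.97, 0.001, -0.0]
contact_force: [-5.3, 0.0, 15.1]
gripper_width: 15.9
```

```bash
python3 chk.py ov4; python3 - <<'E'
from held import *
# free fit of visible protruding tongue: compare pixels to start of press; print caliper-frame TCP
p=arm.read_state()['position']; print(Rz(np.radians(28.3))@(p-[526,180.2,0]))
E
```

```text
9.2 [525.81654606 179.98470247  77.48683257] [ 2.44548219e-01  9.69636884e-01  6.10844999e-04 -3.30853897e-04] [-5.26895382  0.02649884 15.09214257] [ 0.06744687  1.61199003 -0.0464417 ] 15.878436879904283
bolt shift px [-0.03 -0.  ]
bolt shift px [ 0.   -0.08]
bolt shift px [-1.28  0.82]
[-7.23439538e-02 -2.89882319e-01  7.74819002e+01]
```

View pics/ov4.png

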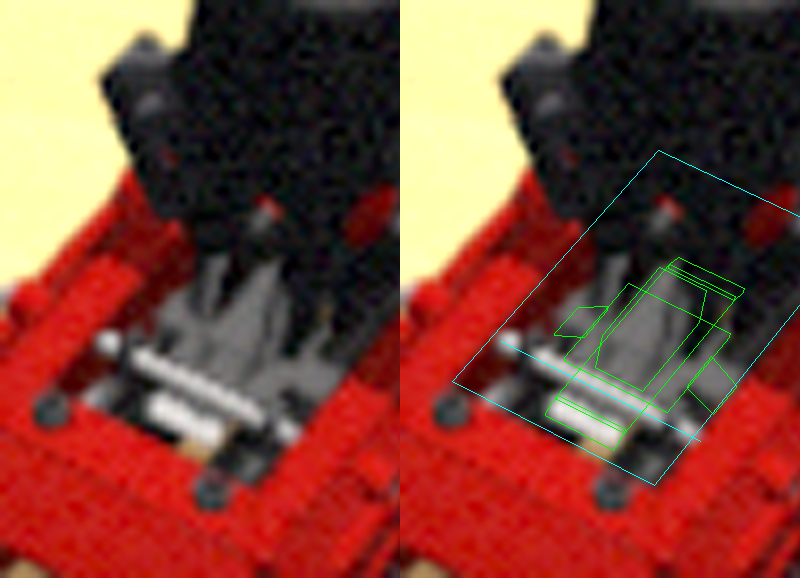

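Plate hits a hard stop at the predicted height and the caliper hasn't moved. I'll ease the sideways load slightly.

Emit:
drive_tool(
  increments=[
    [[-0.4,0.2,-1.8],0],
    [[-0.4,0.2,-1.8],0],
    [[-0.4,0.2,-1.8],0],
    [[-0.4,0.2,-1.8],0],
    [[-0.4,0.2,-1.8],0],
  ],
)

```text
clock: 9.75
position: [525.8, 180.0, 77.5]
ee_rot: [0.244, 0.97, 0.001, 0.0]
contact_force: [-4.3, -0.5, 13.4]
gripper_width: 16.2
```

```bash
python3 -c "
from bench import arm
print(arm.job_done())
s=arm.read_state();print(s['clock'],s['position'],s['contact_force'])"
```

```text
the job is handed in; nothing more can be done
None
the job is handed in; nothing more can be done
```

I gripped the bright steel spring by its rib, lowered it into the caliper window short of the pin and slid one tongue under the fitted pin. I then pressed it flat and handed the job in at about 9.8 s, still gripping and pressing.

**Last checks:**
- **Position:** the gripper was within 0.3 mm of the seat centre and square to about 0.1°. I judge the spring itself to be within about 1 mm, from its outline in the picture.
- **Flatness:** the spring met a hard stop at 77.5 mm tool height, against 77.4 mm predicted for the plate on the linings. The final push was about 13 N, more than the spring's 8 N.
- **Tongue:** the last picture shows it past the pin. The pin is where I first located it, to about 1 mm in the picture.
- **Caliper:** the two bolt heads by the pin moved less than 0.1 px.

**Checks that failed or disagreed:**
- A third bolt read a shift of 1.3–1.6 px. I put this down to the arm's shadow or the gripper covering it, but did not confirm it.
- The gripper read 16.2 mm on the 18 mm rib, which I did not explain.
- A sideways push of about 4 N on the tool remained at the end.
- The far tongue, under the empty holes, was hidden by the gripper, so I did not see it directly.

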